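# Pack the specimen carrier and lock it

## Task

Press the red release button so that the yellow T-handle pops out, turn the handle anticlockwise to unlatch and slide the carrier's cover fully open. Stand every orange-capped specimen pot that is on the bench upright on the floor of the compartment. Then slide the cover fully shut, turn the handle all the way back and push it in until it stays latched, leaving the other things on the bench where they are.

Things in the scene. Friction and masses are not known exactly. Their poses are not given: they have to be found in the camera images.
- case: Blue specimen carrier, a box fixed to the bench, 200 (x) x 285 (y) x 56 mm high, with low slide rails to 64 mm along its two long sides. Origin: centre of its underside; z up; its y axis runs along its length. The half towards -y is the open-topped compartment; the half towards +y is a closed deck over which the cover slides. On the +x rail, by the closed cover, two dark steel keeper posts (top at 75 mm) stand either side of the cover's lock bolt.
- bay_floor (a point): Centre of the floor of the compartment, axes as the case. The compartment is 160 mm along x and 110 mm along y inside, 49 mm deep under the closed cover, walls straight; its floor is 8 mm above the bench. It has room for four pots (two by two, for example 33 mm either side of the centre along x and 25 mm along y).
- cover_center (a point): Centre of the top face of the flat aluminium cover (172 along x x 126 along y x 6 mm thick), 63 mm above the bench; axes as the case. It carries a grey lock housing 48 (x) x 96 (y) x 31 mm high, whose centre is 12 mm to +y of this point, with a well in its top for the yellow T-handle, and the red release button on a round black pedestal towards -x.
- cover (a joint): Slide of the cover, m: 0 closed over the compartment, 0.14 fully open (moved along the case's +y). About 2 N of friction; stays where it is left. While the handle is at its locked angle the bolt at the cover's +x edge catches the keeper posts and the cover cannot slide (about 6 mm of play); it is free above about 1.0 rad of handle turn, and it must be closed (within about 6 mm) before the bolt can go back.
- button_top (a point): Centre of the top of the red round release button (20 mm across, 6 mm travel straight down, about 2 N at first and 4.4 N fully down; it springs back). 30 mm above the cover's top face when up, 62 mm from the handle's axis towards the case's -x. Pressing it nearly down (4 mm or more) lets the T-handle spring out.
- handle_grip (a point): Centre of the yellow T-handle's bar, which is 80 mm long (its own y axis), 16 mm wide (its own x axis) and 12 mm high. Pushed in, the bar lies in its well with its top 3 mm proud of the grey housing and cannot be turned; popped out it stands 30 mm higher, its underside 21 mm above the housing, and can be gripped across its 16 mm width. It moves with the cover, and serves to push and pull the cover along.
- handle_pop (a joint): How far the T-handle stands out, m: about 0 pushed in and latched, 0.030 fully popped out. A spring pushes it out with 4 to 8 N. To push it home, turn it back to 0 first (the bar fits its well only within about 0.1 rad of 0) and press down on the bar with about 12 N to just below its latched height (about 1 mm deeper); a pawl then holds it, with no need for the button.
- handle_turn (a joint): Turn of the T-handle, rad, anticlockwise seen from above, about the vertical axis through its centre: 0 locked (bar along the case's y, stop), 1.4 unlatched (stop). Turns only when popped out; stays where it is left (light friction).
- pot1_center (a point): Specimen pot: squat white jar 41 mm across with an orange screw cap 42 mm across and 12 mm high; 36 mm high in all, about 80 g. The point is its centre, half-way up (18 mm above its underside); z is its axis, up at the start. Stands loose on the bench. Two to four of the four pots are there.
- pot2_center (a point): Specimen pot, the same as pot1.
- pot3_center (a point): Specimen pot, the same as pot1.
- pot4_center (a point): Specimen pot, the same as pot1.
- oil_bottle: Bystander: amber dropper bottle 36 mm across, 85 mm high, loose on the bench among the pots. Origin: centre of its underside.
- stain_jar: Bystander: pale square staining jar with white lid, 44 x 44 x 87 mm, loose among the pots. Origin: centre of its underside.
- petri_stack: Bystander: two stacked dishes, 90 mm across, 29 mm high. Origin: centre of the underside.
- slide_box: Bystander: green slide box 85 x 100 x 30 mm. Origin: centre of the underside.
- tally_counter: Bystander: steel hand counter 44 mm across, 40 mm high. Origin: centre of the underside.
- tip_tray: Bystander: empty white tray 90 x 130 x 35 mm. Origin: centre of the underside.

How it is judged:
On the way, in this order (a step that is already met when the one before it is completed fails the run):
1. the handle has popped out (value of joint handle_pop above 0.022 m), for 0.2 s.
2. the handle is turned to unlatch (value of joint handle_turn above 1 rad), for 0.2 s.
3. the cover is slid open (value of joint cover above 0.125 m), for 0.2 s.
4. every pot stands upright on the compartment floor (x of pot1_center in the frame of bay_floor between -0.066 and 0.066 m and y of pot1_center in the frame of bay_floor between -0.042 and 0.042 m and z of pot1_center in the frame of bay_floor between 0.012 and 0.026 m and angle between each of pot1_center, pot2_center, pot3_center, pot4_center's own z axis and vertical below 0.3 rad and x of pot2_center in the frame of bay_floor between -0.066 and 0.066 m and y of pot2_center in the frame of bay_floor between -0.042 and 0.042 m and z of pot2_center in the frame of bay_floor between 0.012 and 0.026 m and x of pot3_center in the frame of bay_floor between -0.066 and 0.066 m and y of pot3_center in the frame of bay_floor between -0.042 and 0.042 m and z of pot3_center in the frame of bay_floor between 0.012 and 0.026 m and x of pot4_center in the frame of bay_floor between -0.066 and 0.066 m and y of pot4_center in the frame of bay_floor between -0.042 and 0.042 m and z of pot4_center in the frame of bay_floor between 0.012 and 0.026 m), for 0.3 s.
5. the cover is shut (value of joint cover below 0.008 m), for 0.2 s.
6. the handle is turned back and latched in (value of joint cover below 0.008 m and value of joint handle_turn below 0.12 rad and value of joint handle_pop below 0.004 m), for 0.3 s.
At the end, for the whole second after the job is handed in: Every pot present stands on the compartment floor (centre within 66 mm along x and 42 mm along y of the compartment's centre, 12 to 26 mm above its floor, tilted less than 0.3 rad); cover within 8 mm of shut; handle within 0.12 rad of its locked angle and latched in, standing out less than 4 mm (all of step 4 and all of step 6); the robot touches nothing.
It fails at once if a bystander is moved more than 5 cm or tipped over (distance of any of oil_bottle, stain_jar, petri_stack, slide_box, tally_counter, tip_tray from where it was at the start of the episode above 0.05 m or angle between any of oil_bottle, stain_jar, petri_stack, slide_box, tally_counter, tip_tray's own z axis and vertical above 0.7 rad).
Of pot1, pot2, pot3, pot4 only 2 to 4 are there at a start; the rules pass over those that are not, and their reading is None.
At some moment in a run one of pot1, pot2, pot3, pot4 may be knocked a few centimetres aside while the robot is not near it.
It also fails if it takes over 210 s, if anything falls off the work surface, if the arm or the gripper's body presses on something with over 40 N, if the wrist force passes 120 N, or if a joint passes its speed limit or range.

## Robot

A 6-joint arm with a two-finger parallel gripper is mounted at the origin on the work surface. World frame = base frame: x ahead of the robot, y to its left, z up, the work surface at z = 0. Lengths are in m, angles in rad, forces in N, time in s.
With the tool pointing down it reaches from about 0.35 to 0.85 m from the base axis. Payload 8.1 kg.
Tool frame: the origin (TCP) lies midway between the tips of the shut fingers; the grasp point (between the pads) lies 19 mm behind it; z points along the fingers, y is the direction in which the jaws open and shut (so a half turn about z gives the same grasp; the last joint's range is limited). The gripper opens to 93 mm and grips with 3 to 60 N. Pads are 15 mm wide; open, the fingers measure 128 mm over their backs; the gripper's body (75 mm by 188 mm) begins 65 mm behind the grasp point.
Start: joints at [-1.373, 0.13, 1.488, -0, 1.523, -0.085], TCP at [0.167, -0.576, 0.219] pointing down, gripper open.
Joint ranges: [-2.96, 2.96], [-0.89, 2.26], [0.02, 2.5], [-1.34, 4.48], [0, 2.73], [-2.66, 2.66]. Speed limits (rad/s): [2.39, 2.39, 2.79, 3.14, 3.14, 3.14].

## Interface

Orientations are given as a 3x3 rotation matrix whose columns are the frame's x, y, z axes.
In Python, from bench import sense, capture, calibration, hand_in gives the robot as it stands.
- The arm moves only by the tool send_rows, never from a script. Its arguments are lists of equal length, an entry for each row: "gripper": the closure, from -1 (fully open) to 1 (shut); "offset": the shift along the tool's x, y, z in m, a list of three; "spin": the turn about the tool's z in rad. In form: {"gripper": [gripper, ...], "offset": [[dx, dy, dz], ...], "spin": [spin, ...]}. A call has 1 to 8 rows; each row is the pose to reach, as a shift and turn from the pose commanded when the call began, along the tool's axes at that moment; what a row does not reach only later rows make up. A row lasts 1/12 s, in which the tool goes at most 41.7 mm and 7.16 degrees, less where a joint would pass 70% of its speed; a pose out of reach is approached as far as the arm can. A call with a gripper value outside its range is refused whole. The fingers move at their own pace and stop on an object; the grip force is fixed at half the most. Time passes only in rows, so rows that repeat a pose let the fingers close. It gives the time, the measured TCP pose, the force and the opening at its end, in the units of the state.
- sense(): the state, without advancing time (a new reading comes with each control period).
- capture(name): name is "scene" or "top"; returns the picture (480x640x3 uint8, red, green, blue); there is no depth.
- calibration(name): a dict with "intrinsics" (3x3 intrinsics, pixels), "R" (3x3) and "t" (3): a world point X has camera coordinates R X + t. Camera axes: x right, y down, z forward; pixel columns grow to the right and rows downward; lengths in m; the calibration is good to about 2 mm. A picture is of the moment at which its call begins. calibration takes no time and is no camera call.
- hand_in(): hands the job in, once; it reports no verdict.
The state is a dict: "clock": time; "qpos": joint angles; "qd": joint speeds; "effort": joint torques, N m; "position": TCP position; "eef_rot": TCP orientation; "contact_force": force on the tool from outside, world axes, zero at the start; "moment": the same for the moment, N m; "width": opening from 0.0 (shut) to 1.0 (fully open).
Only numpy, scipy, OpenCV 4.12 (cv2) and the standard library are available. Lean on these libraries where they do the work, as an engineer would, in place of code of your own. Each camera call takes 0.05 s, during which the arm holds its last target. There are 200 camera calls.

## Working session

There is one attempt and no reset: what is moved stays moved. The work goes in short steps, Python scripts to look and compute and a tool call to move; the robot and the scene stay as the last step left them, time stands still between calls to the robot, and variables do not carry over. Pictures are saved under pics/ and viewed, about 12 in all and at most 16, crops included, and the job is handed in when it is done.

Besides the shell and the picture viewer there is one more tool, called as name([rows], argument=value, ...), one row to a line, values as JSON. send_rows: Moves the arm, as the interface text tells. Its arguments: {"type":"object","properties":{"gripper":{"type":"array","items":{"type":"number"}},"offset":{"type":"array","items":{"type":"array","items":{"type":"number"}}},"spin":{"type":"array","items":{"type":"number"}}},"required":["gripper","offset","spin"]}

```bash
mkdir -p pics; ls; python3 - <<'E'
from bench import *
import cv2,numpy as np
for n in("scene","top"):
    cv2.imwrite(f"pics/{n}0.png",capture(n)[:,:,::-1]); c=calibration(n)
    R=np.array(c["R"]);t=np.array(c["t"]);print(n,c["intrinsics"],R.round(3).tolist(),(-R.T@t).round(3))
s=sense();print(s)
E
```

```text
pics
scene [[475.50211775   0.         314.8011934 ]
 [  0.         475.50211775 242.47633586]
 [  0.           0.           1.        ]] [[-0.697, 0.717, -0.016], [0.587, 0.556, -0.589], [-0.413, -0.42, -0.808]] [1.065 0.455 1.008]
top [[478.20726512   0.         313.00941224]
 [  0.         478.20726512 242.76606201]
 [  0.           0.           1.        ]] [[-0.01, -1.0, -0.006], [-0.976, 0.011, -0.215], [0.215, 0.003, -0.977]] [0.373 0.004 1.036]
{'clock': 0.1, 'qpos': array([-1.37341918e+00,  1.31073175e-01,  1.48914759e+00,  5.54223974e-06,
        1.52300225e+00, -8.53636214e-02]), 'qd': array([-2.65385140e-04, -3.06765175e-03, -1.77394948e-03,  1.42111003e-03,
        2.45738595e-04,  9.59372242e-05]), 'effort': array([ 1.43962221e-03, -5.61338067e+01, -4.93100202e+01,  7.69671751e-02,
        2.90146231e-02, -6.42180794e-05]), 'position': array([ 0.16733857, -0.57566846,  0.21771231]), 'eef_rot': array([[ 9.60294500e-01,  2.78988127e-01, -3.14283361e-04],
       [ 2.78988267e-01, -9.60293178e-01,  1.59979756e-03],
       [ 1.44520359e-04, -1.62395817e-03, -9.99998671e-01]]), 'contact_force': array([ 0.05510717, -0.57545149,  0.04051452]), 'moment': array([-0.02504393, -0.01185125,  0.01016233]), 'width': 1.0021413841534732}
```

View pics/top0.png

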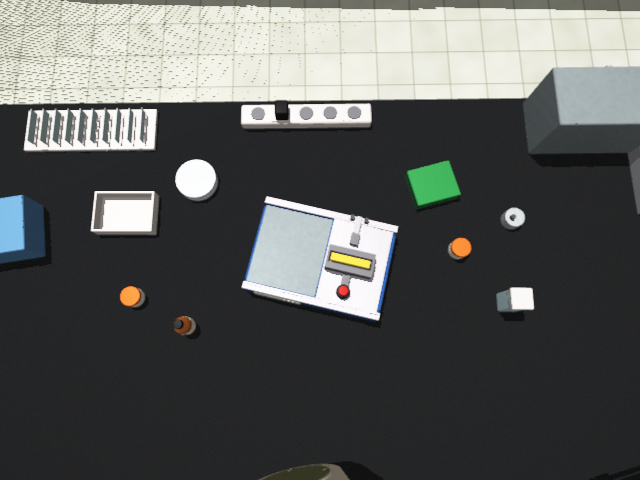

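View pics/scene0.png

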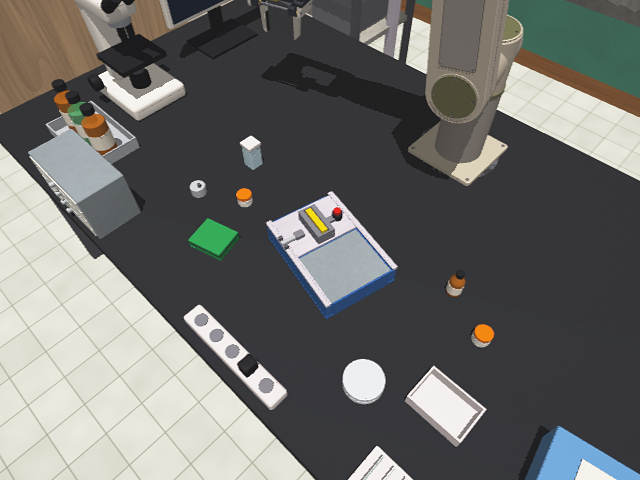

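The top view shows the case at the centre, with the cover at the right (world -y). The yellow bar is at (350,261), the red button at (343,291), the keeper posts at about (360,218), and two orange pots at (131,297) and (460,248). Next I measure these.

```bash
cat > h.py <<'E'
from bench import *
import cv2,numpy as np
def ray(n,uv):
    c=calibration(n);K=np.array(c["intrinsics"]);R=np.array(c["R"]);t=np.array(c["t"])
    return -R.T@t, R.T@np.linalg.inv(K)@np.array([*uv,1.])
def plane(n,uv,z):
    o,d=ray(n,uv); return o+d*(z-o[2])/d[2]
def tri(a,b):
    A=np.zeros((3,3));v=np.zeros(3)
    for o,d in(ray("top",a),ray("scene",b)):
        d=d/np.linalg.norm(d);P=np.eye(3)-np.outer(d,d);A+=P;v+=P@o
    return np.linalg.solve(A,v)
HS={"yellow":((22,150,120),(35,255,255)),"orange":((8,200,170),(19,255,255)),"red":((0,200,120),(5,255,255))}
def blobs(img,col,amin=30):
    h=cv2.cvtColor(img,cv2.COLOR_RGB2HSV);m=cv2.inRange(h,*map(np.array,HS[col]))
    cs,_=cv2.findContours(m,cv2.RETR_EXTERNAL,cv2.CHAIN_APPROX_NONE);out=[]
    for c in cs:
        if cv2.contourArea(c)>=amin:
            M=cv2.moments(c);out.append(((M["m10"]/M["m00"],M["m01"]/M["m00"]),M["m00"],cv2.minAreaRect(c),c))
    return sorted(out,key=lambda b:-b[1])
E
python3 - <<'E'
from h import *
I={n:cv2.imread(f"pics/{n}0.png")[:,:,::-1].copy() for n in("scene","top")}
for col,z in(("yellow",.095),("orange",.036),("red",.093)):
    for n in I:
        for b in blobs(I[n],col): print(col,n,np.round(b[0],1),b[1],[np.round(x,1) for x in b[2]],plane(n,b[0],z).round(4))
y={n:blobs(I[n],"yellow")[0] for n in I};print(tri(y["top"][0],y["scene"][0]))
for n in I:
    p=cv2.boxPoints(y[n][2]);q=np.array([plane(n,u,.097) for u in p])[:,:2];print(n,q.round(4).tolist())
    e=[q[1]-q[0],q[2]-q[1]];L=max(e,key=np.linalg.norm);print(np.linalg.norm(e,axis=1),np.arctan2(L[1],L[0]))
# case corners from the white rail/deck outline
h=cv2.cvtColor(I["top"],cv2.COLOR_RGB2HSV);m=cv2.inRange(h,np.array((0,0,80)),np.array((180,255,255)));m[:185]=0;m[335:]=0;m[:,:235]=0;m[:,405:]=0
c=max(cv2.findContours(m,0,1)[0],key=cv2.contourArea);r=cv2.minAreaRect(c);print(r,[plane("top",u,.06).round(3).tolist() for u in cv2.boxPoints(r)])
E
```

```text
yellow scene [316.1 220.1] 168.5 [array([315.8, 219.8]), array([28.9,  7. ]), np.float64(50.9)] [ 0.5476 -0.0638  0.095 ]
yellow top [349.9 260. ] 300.0 [array([350., 260.]), array([40.3,  8.6]), np.float64(13.1)] [ 0.5447 -0.0659  0.095 ]
orange scene [483.8 332.6] 229.0 [array([483.7, 332.5]), array([19.3, 15.8]), np.float64(18.4)] [0.4883 0.3928 0.036 ]
orange scene [243.3 193.7] 116.5 [array([243.2, 193.6]), array([10.8, 14.5]), np.float64(71.6)] [ 0.5849 -0.307   0.036 ]
orange scene [60.6 98.1] 87.0 [array([61., 97.]), array([12., 12.]), np.float64(90.0)] [ 0.7229 -1.0665  0.036 ]
orange scene [ 92.1 124.4] 63.0 [array([ 92.2, 124.3]), array([ 8.4, 17.4]), np.float64(58.4)] [ 0.7201 -0.8718  0.036 ]
red scene [336.8 210.9] 31.0 [array([336.5, 211. ]), array([6.4, 6.4]), np.float64(45.0)] [ 0.4901 -0.0479  0.093 ]
[ 0.54541145 -0.06613501  0.09103621]
scene [[0.5483, -0.1052], [0.5287, -0.1055], [0.5491, -0.0236], [0.5678, -0.0238]]
[0.01951999 0.08440869] 1.3273032241504976
top [[0.5456, -0.0248], [0.5626, -0.029], [0.5431, -0.1068], [0.5263, -0.1023]]
[0.01745517 0.08019917] -1.8163843013926224
((319.603515625, 257.6409912109375), (141.6463623046875, 99.07588195800781), 12.215718269348145) [[0.489, 0.158, 0.06], [0.696, 0.118, 0.06], [0.626, -0.175, 0.06], [0.425, -0.122, 0.06]]
```

```bash
cat >> h.py <<'E'
H=np.array([.545,-.066]);CY=-.244;cx=np.array([np.cos(CY),np.sin(CY)]);cy=np.array([-cx[1],cx[0]])
def plan(*steps):
    "steps (x,y,z,yaw of tool y): shifts and spins for successive calls, each from the pose before"
    s=sense();p=s["position"];R=s["eef_rot"];yaw=np.arctan2(R[1,1],R[0,1])
    print("at",p.round(4),"yaw",yaw.round(3),"q6",s["qpos"][5].round(2),"F",s["contact_force"].round(1),"w",round(s["width"],3),"t",s["clock"])
    for x,y,z,a in steps:
        yx=np.array([np.cos(yaw),np.sin(yaw)]);xx=np.array([-yx[1],yx[0]]);d=np.array([x-p[0],y-p[1]])
        print("offset",np.round([d@xx,d@yx,p[2]-z],4).tolist(),"spin",round(yaw-a,3));p=np.array([x,y,z]);yaw=a
E
python3 - <<'E'
from h import *
b=H-.062*cx;print(b)
plan((*b,.16,CY),(*b,.11,CY),(*b,.0875,CY),(*b,.2,CY))
E
```

```text
[ 0.48483648 -0.05102166]
at [ 0.1673 -0.5757  0.2177] yaw -1.288 q6 -0.09 F [ 0.1 -0.6  0. ] w 1.002 t 0.1
offset [0.4513, -0.4152, 0.0577] spin -1.044
offset [0.0, 0.0, 0.05] spin 0.0
offset [0.0, 0.0, 0.0225] spin 0.0
offset [0.0, 0.0, -0.1125] spin 0.0
```

send_rows([
  [0.2256, -0.2076, 0.02],
  [0.2256, -0.2076, 0.02],
  [0.2256, -0.2076, 0.02],
  [0.2256, -0.2076, 0.02],
  [0.2256, -0.2076, 0.02],
  [0.2256, -0.2076, 0.02],
  [0.2256, -0.2076, 0.02],
  [0.2256, -0.2076, 0.02],
], gripper=[1, 1, 1, 1, 1, 1, 1, 1], spin=[-0.1, -0.2, -0.3, -0.4, -0.522, -0.522, -0.522, -0.522])

```text
clock: 0.77
position: [0.3277, -0.3096, 0.1978]
eef_rot: [[0.692, 0.722, 0.0], [0.722, -0.692, 0.002], [0.002, -0.001, -1.0]]
contact_force: [-0.6, 0.4, -0.4]
width: 0.477
```

```bash
python3 - <<'E'
from h import *
b=H-.062*cx
plan((*b,.16,CY),(*b,.11,CY),(*b,.0875,CY))
E
```

```text
at [ 0.3277 -0.3096  0.1978] yaw -0.764 q6 -0.11 F [-0.6  0.4 -0.4] w 0.477 t 0.7667
offset [0.2955, -0.0653, 0.0378] spin -0.52
offset [0.0, 0.0, 0.05] spin 0.0
offset [0.0, 0.0, 0.0225] spin 0.0
```

send_rows([
  [0.2955, -0.0653, 0.0378],
  [0.2955, -0.0653, 0.0378],
  [0.2955, -0.0653, 0.0378],
  [0.2955, -0.0653, 0.0378],
  [0.2955, -0.0653, 0.0378],
  [0.2955, -0.0653, 0.0378],
  [0.2955, -0.0653, 0.0378],
  [0.2955, -0.0653, 0.0378],
], gripper=[1, 1, 1, 1, 1, 1, 1, 1], spin=[-0.1, -0.2, -0.3, -0.4, -0.52, -0.52, -0.52, -0.52])

```text
clock: 1.43
position: [0.4851, -0.051, 0.1597]
eef_rot: [[0.24, 0.971, -0.001], [0.971, -0.24, 0.002], [0.002, -0.001, -1.0]]
contact_force: [0.4, -0.2, 0.7]
width: 0.005
```

send_rows([
  [0, 0, 0.02],
  [0, 0, 0.04],
  [0, 0, 0.05],
  [0, 0, 0.05],
], gripper=[1, 1, 1, 1], spin=[0, 0, 0, 0])

```text
clock: 1.77
position: [0.4815, -0.055, 0.1077]
eef_rot: [[0.243, 0.97, -0.006], [0.97, -0.243, 0.001], [-0.0, -0.006, -1.0]]
contact_force: [-0.4, -0.4, -0.1]
width: 0.01
```

```bash
python3 - <<'E'
from h import *
b=H-.062*cx
plan((*b,.11,CY),(*b,.0875,CY))
a=capture("scene")[150:270,240:400];cv2.imwrite("pics/c1.png",cv2.resize(a[:,:,::-1],None,fx=4,fy=4))
E
```

```text
at [ 0.4815 -0.055   0.1077] yaw -0.246 q6 0.03 F [-0.4 -0.4 -0.1] w 0.01 t 1.7667
offset [0.0047, 0.0022, -0.0023] spin -0.002
offset [0.0, 0.0, 0.0225] spin 0.0
```

View pics/c1.png

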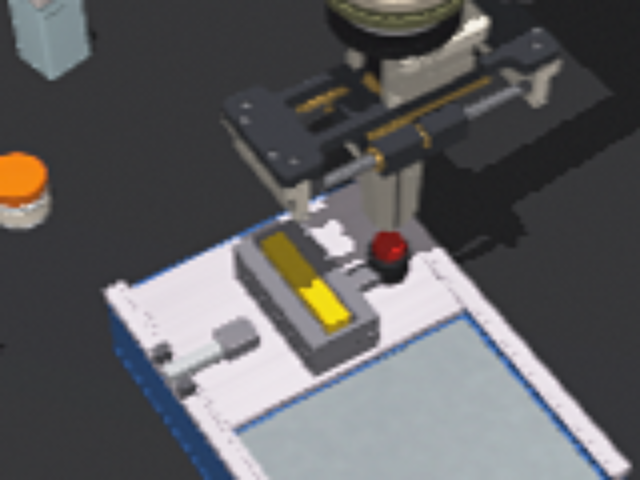

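The crop shows the shut fingertips just above the red button at crop (388,245), with the handle still in. The measured TCP is about 5 mm off the command, so I check that before pressing.

```bash
python3 - <<'E'
from h import *
b=H-.062*cx
HS["red"]=((0,150,60),(6,255,255)); h2=((174,150,60),(180,255,255))
for f in("scene0","top0"):
    I=cv2.imread(f"pics/{f}.png")[:,:,::-1].copy()
    for r in blobs(I,"red",20)[:4]: print(f,np.round(r[0],1),r[1],plane(f[:-1],r[0],.092).round(4))
plan((*b,.11,CY),(*b,.0875,CY)); print(sense()["qd"].round(4))
E
```

```text
scene0 [336.7 211. ] 36.5 [ 0.4898 -0.0483  0.092 ]
top0 [343.  290.5] 71.5 [ 0.4841 -0.0508  0.092 ]
at [ 0.4826 -0.0554  0.1095] yaw -0.246 q6 0.03 F [ 0.3 -0.9 -0.2] w 0.004 t 1.8167
offset [0.0048, 0.0011, -0.0005] spin -0.002
offset [0.0, 0.0, 0.0225] spin 0.0
[-0.0047 -0.026  -0.0397  0.001   0.0115  0.0002]
```

send_rows([
  [0, 0, 0],
  [0, 0, 0],
  [0, 0, 0],
], gripper=[1, 1, 1], spin=[0, 0, 0])

```text
clock: 2.07
position: [0.4848, -0.0561, 0.1122]
eef_rot: [[0.244, 0.97, 0.002], [0.97, -0.244, -0.0], [0.0, 0.002, -1.0]]
contact_force: [0.1, -0.3, -0.0]
width: 0.003
```

send_rows([
  [0.0045, 0.001, 0.005],
  [0.0045, 0.001, 0.012],
  [0.0045, 0.001, 0.018],
  [0.0045, 0.001, 0.022],
  [0.0045, 0.001, 0.0255],
  [0.0045, 0.001, 0.0255],
  [0.0045, 0.001, 0.0255],
  [0.0045, 0.001, 0.0255],
], gripper=[1, 1, 1, 1, 1, 1, 1, 1], spin=[0, 0, 0, 0, 0, 0, 0, 0])

```text
clock: 2.73
position: [0.4864, -0.0514, 0.0869]
eef_rot: [[0.243, 0.97, 0.001], [0.97, -0.243, 0.0], [0.0, 0.001, -1.0]]
contact_force: [-7.6, 1.9, 18.6]
width: 0.002
```

```bash
python3 - <<'E'
from h import *
plan((*(H-.062*cx),.17,CY),(*H,.17,CY))
I={n:capture(n) for n in("top","scene")}
for n in I:
    for r in blobs(I[n],"yellow",20): print(n,np.round(r[0],1),r[1])
E
```

```text
at [ 0.4864 -0.0514  0.0869] yaw -0.246 q6 0.04 F [-7.6  1.9 18.6] w 0.002 t 2.7333
offset [-0.0, -0.0016, -0.0831] spin -0.002
offset [0.0, 0.062, 0.0] spin 0.0
scene [320.6 218.2] 78.5
```

send_rows([
  [0, 0, -0.03],
  [0, 0, -0.06],
  [0, 0, -0.083],
  [0, 0, -0.083],
  [0, 0, -0.083],
  [0, 0, -0.083],
  [0, 0, -0.083],
  [0, 0, -0.083],
], gripper=[1, 1, 1, 1, 1, 0.1, 0.1, 0.1], spin=[0, 0, 0, 0, 0, 0, 0, 0])

```text
clock: 3.5
position: [0.4849, -0.0513, 0.1665]
eef_rot: [[0.244, 0.97, -0.003], [0.97, -0.244, 0.001], [-0.0, -0.003, -1.0]]
contact_force: [-0.6, 0.1, 0.7]
width: 0.173
```

```bash
python3 - <<'E'
from h import *
I={n:capture(n) for n in("top","scene")}
for n in I:
    for r in blobs(I[n],"yellow",20): print(n,np.round(r[0],1),r[1],plane(n,r[0],.125).round(4))
plan((*H,.17,CY),(*H,.102,CY))
a=I["scene"][150:270,240:400];cv2.imwrite("pics/c2.png",cv2.resize(a[:,:,::-1],None,fx=4,fy=4))
E
```

```text
scene [315.8 212.8] 173.0 [ 0.5491 -0.063   0.125 ]
at [ 0.4853 -0.0514  0.1671] yaw -0.246 q6 0.04 F [0.3 0.3 0.1] w 0.257 t 3.6
offset [0.0003, 0.0615, -0.0029] spin -0.002
offset [0.0, 0.0, 0.068] spin 0.0
```

View pics/c2.png

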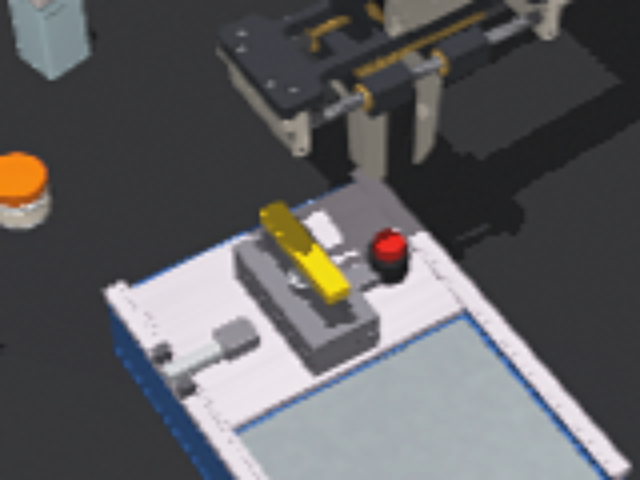

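The handle has popped out: the yellow bar now stands above the housing at crop (305,250). Next I go over it and grip it.

send_rows([
  [0, 0.03, -0.003],
  [0, 0.062, -0.003],
  [0, 0.062, -0.003],
  [0, 0.062, -0.003],
  [0, 0.062, -0.003],
  [0, 0.062, -0.003],
], gripper=[0.1, 0.1, 0.1, 0.1, 0.1, 0.1], spin=[0, 0, 0, 0, 0, 0])

```text
clock: 4.1
position: [0.5455, -0.0664, 0.1713]
eef_rot: [[0.243, 0.97, -0.0], [0.97, -0.243, 0.0], [-0.0, -0.0, -1.0]]
contact_force: [0.1, 0.2, -0.4]
width: 0.447
```

send_rows([
  [0, 0, 0.02],
  [0, 0, 0.04],
  [0, 0, 0.055],
  [0, 0, 0.067],
  [0, 0, 0.067],
  [0, 0, 0.067],
], gripper=[0.1, 0.1, 0.1, 0.1, 0.1, 0.1], spin=[0, 0, 0, 0, 0, 0])

```text
clock: 4.6
position: [0.5455, -0.0664, 0.1044]
eef_rot: [[0.243, 0.97, -0.001], [0.97, -0.243, 0.0], [0.0, -0.001, -1.0]]
contact_force: [-1.0, -0.1, 0.3]
width: 0.449
```

```bash
python3 - <<'E'
from h import *
plan((*H,.102,CY))
E
```

```text
at [ 0.5455 -0.0664  0.1044] yaw -0.246 q6 0.03 F [-1.  -0.1  0.3] w 0.449 t 4.6
offset [0.0002, -0.0006, 0.0024] spin -0.002
```

Now I close, then turn about 1.4 rad anticlockwise (spin negative), overshooting to 1.3 and checking.

send_rows([
  [0, 0, 0.002],
  [0, 0, 0.002],
  [0, 0, 0.002],
  [0, 0, 0.002],
  [0, 0, 0.002],
  [0, 0, 0.002],
  [0, 0, 0.002],
  [0, 0, 0.002],
], gripper=[1, 1, 1, 1, 1, 1, 1, 1], spin=[0, 0, 0, 0, 0, 0, 0, 0])

```text
clock: 5.27
position: [0.5455, -0.0664, 0.1024]
eef_rot: [[0.244, 0.97, -0.001], [0.97, -0.244, 0.0], [-0.0, -0.001, -1.0]]
contact_force: [-5.3, 1.4, 3.1]
width: 0.17
```

send_rows([
  [0, 0, 0],
  [0, 0, 0],
  [0, 0, 0],
  [0, 0, 0],
  [0, 0, 0],
  [0, 0, 0],
  [0, 0, 0],
  [0, 0, 0],
], gripper=[1, 1, 1, 1, 1, 1, 1, 1], spin=[-0.08, -0.16, -0.25, -0.34, -0.43, -0.52, -0.61, -0.68])

```text
clock: 5.93
position: [0.5452, -0.0663, 0.1022]
eef_rot: [[-0.425, 0.905, -0.002], [0.905, 0.425, 0.001], [0.001, -0.002, -1.0]]
contact_force: [-6.2, 1.5, 3.1]
width: 0.169
```

send_rows([
  [0, 0, 0],
  [0, 0, 0],
  [0, 0, 0],
  [0, 0, 0],
  [0, 0, 0],
  [0, 0, 0],
  [0, 0, 0],
  [0, 0, 0],
], gripper=[1, 1, 1, 1, 1, 1, 1, 1], spin=[-0.08, -0.16, -0.25, -0.34, -0.43, -0.52, -0.61, -0.65])

```text
clock: 6.6
position: [0.5449, -0.0664, 0.102]
eef_rot: [[-0.886, 0.463, -0.003], [0.463, 0.886, 0.001], [0.003, -0.001, -1.0]]
contact_force: [-7.0, 0.5, 3.5]
width: 0.173
```

```bash
python3 - <<'E'
from h import *
print(sense()["moment"].round(2))
G=H+.14*cy
plan((*G,.1025,CY+1.33))
E
```

```text
[ 0.27  1.01 -0.09]
at [ 0.5449 -0.0664  0.102 ] yaw 1.089 q6 -1.3 F [-7.   0.5  3.5] w 0.173 t 6.6
offset [0.0331, 0.1364, -0.0005] spin 0.003
```

send_rows([
  [0.0015, 0.006, 0],
  [0.004, 0.0165, 0],
  [0.0066, 0.0273, 0],
  [0.0099, 0.041, 0],
  [0.0132, 0.0546, 0],
  [0.0166, 0.0682, 0],
  [0.0199, 0.0818, 0],
  [0.0232, 0.0955, 0],
], gripper=[1, 1, 1, 1, 1, 1, 1, 1], spin=[0, 0, 0, 0, 0, 0, 0, 0])

```text
clock: 7.27
position: [0.5688, 0.029, 0.1019]
eef_rot: [[-0.884, 0.468, -0.004], [0.468, 0.884, -0.0], [0.003, -0.002, -1.0]]
contact_force: [-8.0, -1.1, 4.8]
width: 0.167
```

send_rows([
  [0.002, 0.0083, 0],
  [0.0041, 0.017, 0],
  [0.0061, 0.025, 0],
  [0.008, 0.033, 0],
  [0.0097, 0.04, 0],
  [0.0099, 0.041, 0],
  [0.0099, 0.041, 0],
  [0.0099, 0.041, 0],
], gripper=[1, 1, 1, 1, 1, 1, 1, 1], spin=[0, 0, 0, 0, 0, 0, 0, 0])

```text
clock: 7.93
position: [0.579, 0.0695, 0.1017]
eef_rot: [[-0.884, 0.467, -0.004], [0.467, 0.884, -0.0], [0.003, -0.002, -1.0]]
contact_force: [-8.5, -0.1, 2.6]
width: 0.169
```

```bash
python3 - <<'E'
from h import *
p=sense()["position"][:2]-H;print(p@cx,p@cy);plan()
E
```

```text
0.00029762218361462745 0.13972287094064578
at [0.579  0.0695 0.1017] yaw 1.084 q6 -1.05 F [-8.5 -0.1  2.6] w 0.169 t 7.9333
```

send_rows([
  [0, 0, 0],
  [0, 0, 0],
  [0, 0, 0],
  [0, 0, 0],
  [0, 0, 0],
], gripper=[0.1, 0.1, 0.1, 0.1, 0.1], spin=[0, 0, 0, 0, 0])

```text
clock: 8.35
position: [0.581, 0.0695, 0.1025]
eef_rot: [[-0.884, 0.468, 0.001], [0.468, 0.884, 0.0], [-0.0, 0.0, -1.0]]
contact_force: [-0.3, 0.2, -0.4]
width: 0.434
```

send_rows([
  [0, 0, -0.03],
  [0, 0, -0.06],
  [0, 0, -0.1],
  [0, 0, -0.14],
  [0, 0, -0.14],
  [0, 0, -0.14],
  [0, 0, -0.14],
  [0, 0, -0.14],
], gripper=[0.1, 0.1, 0.1, 0.1, -0.2, -0.2, -0.2, -0.2], spin=[0, 0, 0, 0, 0, 0, 0, 0])

```text
clock: 9.02
position: [0.5799, 0.0695, 0.2404]
eef_rot: [[-0.884, 0.468, -0.003], [0.468, 0.884, -0.0], [0.002, -0.001, -1.0]]
contact_force: [-0.1, -0.6, 0.9]
width: 0.596
```

```bash
python3 - <<'E'
from h import *
plan()
for n in("top","scene"):
    I=capture(n);cv2.imwrite(f"pics/{n}1.png",I[:,:,::-1])
    for c in("yellow","orange"):
        for r in blobs(I,c,40)[:5]: print(n,c,np.round(r[0],1),r[1],plane(n,r[0],.127 if c=="yellow" else .036).round(4))
E
```

```text
at [0.5799 0.0695 0.2404] yaw 1.084 q6 -1.05 F [-0.1 -0.6  0.9] w 0.596 t 9.0167
top yellow [276.  250.2] 110.0 [0.5597 0.0795 0.127 ]
scene yellow [347.9 252.7] 222.0 [0.5841 0.0718 0.127 ]
scene orange [483.8 332.6] 230.0 [0.4884 0.3928 0.036 ]
scene orange [243.3 193.7] 119.0 [ 0.5849 -0.3069  0.036 ]
scene orange [60.5 98.1] 87.5 [ 0.7229 -1.0666  0.036 ]
scene orange [ 92.2 124.2] 68.0 [ 0.7196 -0.8724  0.036 ]
```

View pics/scene1.png

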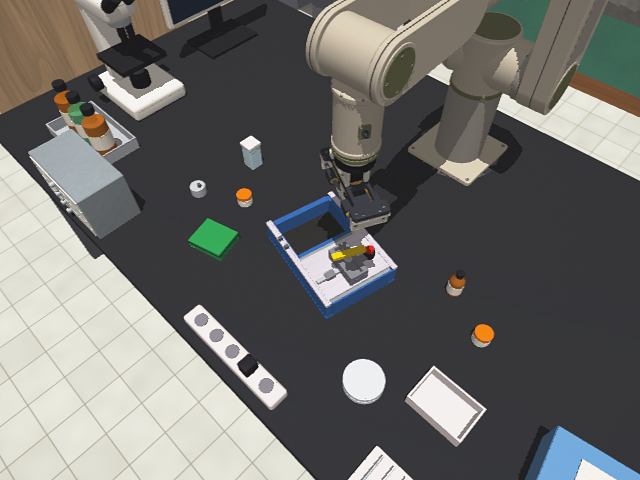

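View pics/top1.png

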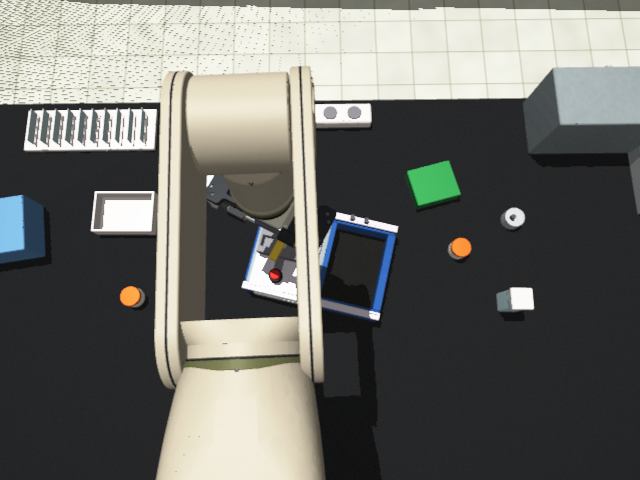

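The cover is fully open and the compartment is empty. Both pots are where they were: top (131,297) and (460,248), with the bottle near the first and the jar and counter near the second. Next I measure the pots and bystanders in the top view.

```bash
python3 - <<'E'
from h import *
I=cv2.imread("pics/top1.png")[:,:,::-1].copy();h=cv2.cvtColor(I,cv2.COLOR_RGB2HSV);print(h[297,131],h[248,460])
HS["orange"]=((6,180,150),(19,255,255))
for r in blobs(I,"orange",40): print("top",np.round(r[0],1),r[1],np.round(r[2][1],1),plane("top",r[0],.036).round(4))
S=cv2.imread("pics/scene1.png")[:,:,::-1].copy()
for r in blobs(S,"orange",100): print("scene",np.round(r[0],1),plane("scene",r[0],.032).round(4))
for nm,u in(("bottle",(190,328)),("jarbase",(507,300)),("tally",(513,220)),("bay rail end lo",(380,318)),("end hi",(397,228))): print(nm,plane("top",u,.064 if "end" in nm or "rail" in nm else 0.02).round(3))
print(H-.083*cy-.1*cx,H-.083*cy+.1*cx, "bay",H-.012*cy)
E
```

```text
[ 16 182 253] [ 14 193 251]
top [129.5 295.6] 289.0 [19. 19.] [0.4848 0.3935 0.036 ]
top [461.1 246.8] 269.0 [19.1 17.7] [ 0.5813 -0.3081  0.036 ]
scene [484.  332.9] [0.4865 0.3932 0.032 ]
scene [ 92.5 121. ] [ 0.7092 -0.891   0.032 ]
scene [243.5 194.3] [ 0.5841 -0.308   0.032 ]
bottle [0.417 0.268 0.02 ]
jarbase [ 0.469 -0.401  0.02 ]
tally [ 0.643 -0.431  0.02 ]
bay rail end lo [ 0.431 -0.125  0.064]
end hi [ 0.617 -0.169  0.064]
[ 0.42791042 -0.12238288] [ 0.6219863 -0.1707001] bay [ 0.54210097 -0.07764455]
```

```bash
python3 - <<'E'
from h import *
plan((.4855,.3935,.14,.3),(.4855,.3935,.008,.3))
E
```

```text
at [0.5797 0.0695 0.2401] yaw 1.084 q6 -1.05 F [ 0.3 -0.7 -0.8] w 0.6 t 9.1167
offset [0.2348, 0.2423, 0.1001] spin 0.784
offset [0.0, 0.0, 0.132] spin 0.0
```

send_rows([
  [0.2, 0.206, 0.03],
  [0.2, 0.206, 0.03],
  [0.2, 0.206, 0.03],
  [0.2, 0.206, 0.03],
  [0.2, 0.206, 0.03],
  [0.2, 0.206, 0.05],
  [0.2, 0.206, 0.08],
  [0.2, 0.206, 0.08],
], gripper=[-0.6, -0.6, -0.6, -0.6, -0.6, -0.6, -0.6, -0.6], spin=[0.1, 0.2, 0.3, 0.4, 0.5, 0.6, 0.7, 0.784])

```text
clock: 9.78
position: [0.4969, 0.3479, 0.1578]
eef_rot: [[-0.294, 0.956, -0.004], [0.956, 0.294, -0.001], [0.0, -0.005, -1.0]]
contact_force: [-0.2, 0.4, -1.8]
width: 0.8
```

```bash
python3 - <<'E'
from h import *
plan((.4855,.3935,.13,.3),(.4855,.3935,.008,.3))
I=capture("scene");print([(np.round(r[0],1),r[1]) for r in blobs(I,"orange",80)])
E
```

```text
at [0.4969 0.3479 0.1578] yaw 0.298 q6 0.23 F [-0.2  0.4 -1.8] w 0.8 t 9.7833
offset [0.0469, 0.0025, 0.0278] spin -0.002
offset [0.0, 0.0, 0.122] spin 0.0
[(array([483.8, 332.6]), 230.0), (array([243.3, 193.7]), 116.5), (array([60.5, 98.1]), 87.5)]
```

send_rows([
  [0.02, 0.002, 0.01],
  [0.047, 0.0025, 0.028],
  [0.047, 0.0025, 0.028],
  [0.047, 0.0025, 0.028],
  [0.047, 0.0025, 0.028],
  [0.047, 0.0025, 0.028],
], gripper=[-0.6, -0.6, -0.6, -0.6, -0.6, -0.6], spin=[0, 0, 0, 0, 0, 0])

```text
clock: 10.33
position: [0.4896, 0.39, 0.1349]
eef_rot: [[-0.295, 0.955, 0.001], [0.955, 0.295, -0.0], [-0.0, 0.001, -1.0]]
contact_force: [-0.2, -0.1, 0.6]
width: 0.797
```

```bash
python3 - <<'E'
from h import *
plan((.4855,.3935,.008,.3))
a=capture("scene")[240:390,400:600];cv2.imwrite("pics/c3.png",cv2.resize(a[:,:,::-1],None,fx=3,fy=3))
E
```

```text
at [0.4896 0.39   0.1349] yaw 0.3 q6 0.29 F [-0.2 -0.1  0.6] w 0.797 t 10.3333
offset [0.0046, -0.0028, 0.1269] spin -0.0
```

View pics/c3.png

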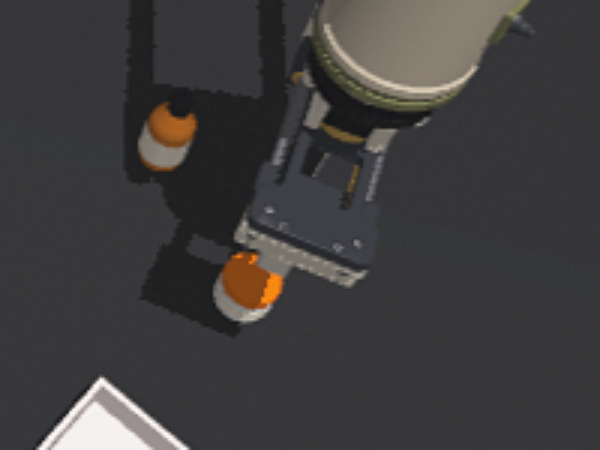

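The gripper hangs over the pot at crop (250,285), well clear of the bottle at crop (165,140). I descend and grip.

send_rows([
  [0.0046, -0.0028, 0.02],
  [0.0046, -0.0028, 0.04],
  [0.0046, -0.0028, 0.065],
  [0.0046, -0.0028, 0.09],
  [0.0046, -0.0028, 0.11],
  [0.0046, -0.0028, 0.12],
  [0.0046, -0.0028, 0.126],
  [0.0046, -0.0028, 0.126],
], gripper=[-0.6, -0.6, -0.6, -0.6, -0.6, -0.6, -0.6, -0.6], spin=[0, 0, 0, 0, 0, 0, 0, 0])

```text
clock: 11.05
position: [0.4847, 0.3937, 0.0078]
eef_rot: [[-0.295, 0.956, -0.001], [0.956, 0.295, -0.001], [-0.0, -0.001, -1.0]]
contact_force: [-0.0, 0.1, 0.3]
width: 0.798
```

send_rows([
  [0, 0, 0],
  [0, 0, 0],
  [0, 0, 0],
  [0, 0, 0],
  [0, 0, 0],
  [0, 0, 0],
  [0, 0, 0],
  [0, 0, 0],
], gripper=[1, 1, 1, 1, 1, 1, 1, 1], spin=[0, 0, 0, 0, 0, 0, 0, 0])

```text
clock: 11.72
position: [0.4851, 0.3946, 0.009]
eef_rot: [[-0.296, 0.955, 0.001], [0.955, 0.296, 0.0], [0.0, 0.001, -1.0]]
contact_force: [-1.4, -1.0, 6.0]
width: 0.445
```

send_rows([
  [0, 0, -0.02],
  [0, 0, -0.05],
  [0, 0, -0.08],
  [0, 0, -0.12],
  [0, 0, -0.15],
  [0, 0, -0.19],
  [0, 0, -0.19],
  [0, 0, -0.19],
], gripper=[1, 1, 1, 1, 1, 1, 1, 1], spin=[0, 0, 0, 0, 0, 0, 0, 0])

```text
clock: 12.38
position: [0.4865, 0.3955, 0.202]
eef_rot: [[-0.296, 0.955, 0.005], [0.955, 0.296, 0.004], [0.002, 0.006, -1.0]]
contact_force: [-0.4, -0.4, -1.5]
width: 0.444
```

```bash
python3 - <<'E'
from h import *
b=H-.012*cy; a=b+.036*cx; m=.5*(a+[.4855,.3935]); print(a)
plan((*m,.205,.813),(*a,.205,1.327),(*a,.016,1.327))
E
```

```text
[ 0.57703463 -0.08634165]
at [0.4865 0.3955 0.202 ] yaw 0.3 q6 0.3 F [-0.4 -0.4 -1.5] w 0.444 t 12.3833
offset [-0.2444, -0.0287, -0.003] spin -0.513
offset [-0.1981, -0.1428, 0.0] spin -0.514
offset [0.0, 0.0, 0.189] spin 0.0
```

send_rows([
  [-0.0285, -0.0033, -0.003],
  [-0.061, -0.007, -0.003],
  [-0.0935, -0.011, -0.003],
  [-0.126, -0.0148, -0.003],
  [-0.1588, -0.0187, -0.003],
  [-0.191, -0.0224, -0.003],
  [-0.22, -0.0258, -0.003],
  [-0.2444, -0.0287, -0.003],
], gripper=[1, 1, 1, 1, 1, 1, 1, 1], spin=[-0.064, -0.128, -0.192, -0.256, -0.32, -0.385, -0.45, -0.513])

```text
clock: 13.05
position: [0.5286, 0.1501, 0.1989]
eef_rot: [[-0.728, 0.686, -0.003], [0.686, 0.728, -0.001], [0.002, -0.003, -1.0]]
contact_force: [-0.5, 0.1, -1.3]
width: 0.447
```

send_rows([
  [-0.0285, -0.0205, 0],
  [-0.057, -0.041, 0],
  [-0.0855, -0.0615, 0],
  [-0.114, -0.082, 0],
  [-0.142, -0.102, 0],
  [-0.17, -0.1225, 0],
  [-0.19, -0.137, 0],
  [-0.1981, -0.1428, 0],
], gripper=[1, 1, 1, 1, 1, 1, 1, 1], spin=[-0.064, -0.128, -0.192, -0.256, -0.32, -0.385, -0.45, -0.514])

```text
clock: 13.72
position: [0.5743, -0.0909, 0.1987]
eef_rot: [[-0.971, 0.241, -0.004], [0.241, 0.971, -0.0], [0.003, -0.001, -1.0]]
contact_force: [-0.1, 0.2, -1.5]
width: 0.442
```

send_rows([
  [0, 0, 0],
  [0, 0, 0],
  [0, 0, 0],
], gripper=[1, 1, 1], spin=[0, 0, 0])

```text
clock: 13.97
position: [0.5746, -0.0864, 0.1999]
eef_rot: [[-0.97, 0.243, -0.002], [0.243, 0.97, 0.001], [0.002, 0.0, -1.0]]
contact_force: [-0.3, 0.6, -0.8]
width: 0.439
```

```bash
python3 - <<'E'
from h import *
b=H-.012*cy; a=b+.036*cx
plan((*a,.016,1.327))
E
```

```text
at [ 0.5746 -0.0864  0.1999] yaw 1.325 q6 -1.56 F [-0.3  0.6 -0.8] w 0.439 t 13.9667
offset [-0.0023, 0.0007, 0.1839] spin -0.002
```

send_rows([
  [-0.002, 0, 0.025],
  [-0.002, 0, 0.055],
  [-0.002, 0, 0.085],
  [-0.002, 0, 0.115],
  [-0.002, 0, 0.14],
  [-0.002, 0, 0.16],
  [-0.002, 0, 0.175],
  [-0.002, 0, 0.18],
], gripper=[1, 1, 1, 1, 1, 1, 1, 1], spin=[0, 0, 0, 0, 0, 0, 0, 0])

```text
clock: 14.63
position: [0.5747, -0.0858, 0.0178]
eef_rot: [[-0.971, 0.241, -0.005], [0.241, 0.971, 0.001], [0.005, 0.0, -1.0]]
contact_force: [-0.4, -0.8, -1.0]
width: 0.444
```

send_rows([
  [0, 0, 0.001],
  [0, 0, 0.002],
  [0, 0, 0.002],
  [0, 0, 0.002],
], gripper=[1, 1, 1, 1], spin=[0, 0, 0, 0])

```text
clock: 14.97
position: [0.5785, -0.088, 0.0209]
eef_rot: [[-0.97, 0.241, 0.002], [0.241, 0.97, -0.001], [-0.002, 0.0, -1.0]]
contact_force: [-0.6, -0.3, -1.6]
width: 0.447
```

send_rows([
  [0, 0, 0.001],
  [0, 0, 0.003],
  [0, 0, 0.003],
  [0, 0, 0.003],
], gripper=[1, 1, 1, 1], spin=[0, 0, 0, 0])

```text
clock: 15.3
position: [0.5781, -0.0882, 0.017]
eef_rot: [[-0.97, 0.242, 0.002], [0.242, 0.97, -0.0], [-0.002, 0.0, -1.0]]
contact_force: [2.2, 0.1, 1.9]
width: 0.444
```

```bash
python3 - <<'E'
from h import *
b=H-.012*cy; a=b+.036*cx
plan((*a,.0165,1.327))
E
```

```text
at [ 0.5781 -0.0882  0.017 ] yaw 1.327 q6 -1.57 F [2.2 0.1 1.9] w 0.444 t 15.3
offset [0.0014, 0.0015, 0.0005] spin -0.0
```

send_rows([
  [0, 0, 0],
  [0, 0, 0],
  [0, 0, 0],
  [0, 0, 0],
  [0, 0, 0],
], gripper=[-0.15, -0.15, -0.15, -0.15, -0.15], spin=[0, 0, 0, 0, 0])

```text
clock: 15.72
position: [0.5771, -0.0879, 0.0161]
eef_rot: [[-0.97, 0.241, -0.0], [0.241, 0.97, 0.0], [0.001, 0.0, -1.0]]
contact_force: [0.9, -0.1, -0.3]
width: 0.576
```

send_rows([
  [0, 0, -0.02],
  [0, 0, -0.05],
  [0, 0, -0.09],
  [0, 0, -0.13],
  [0, 0, -0.17],
  [0, 0, -0.17],
  [0, 0, -0.17],
  [0, 0, -0.17],
], gripper=[-0.15, -0.15, -0.15, -0.15, -0.5, -0.6, -0.6, -0.6], spin=[0, 0, 0, 0, 0, 0, 0, 0])

```text
clock: 16.38
position: [0.5772, -0.0879, 0.186]
eef_rot: [[-0.97, 0.241, -0.0], [0.241, 0.97, 0.0], [0.0, 0.0, -1.0]]
contact_force: [0.2, -1.0, -1.3]
width: 0.781
```

```bash
python3 - <<'E'
from h import *
HS["orange"]=((6,150,90),(19,255,255))
for n in("top","scene"):
    I=capture(n)
    for r in blobs(I,"orange",60): print(n,np.round(r[0],1),r[1],plane(n,r[0],.036).round(4),(plane(n,r[0],.042)).round(4))
plan((.5825,-.308,.13,.1),(.5825,-.308,.009,.1))
E
```

```text
top [358.1 247.6] 290.0 [ 0.5821 -0.0885  0.036 ] [ 0.5808 -0.0879  0.042 ]
top [465.8 247.5] 131.0 [ 0.5796 -0.3181  0.036 ] [ 0.5784 -0.3162  0.042 ]
top [183.4 324.8] 107.5 [0.4232 0.2774 0.036 ] [0.4229 0.2758 0.042 ]
scene [ 94.1 125.1] 409.0 [ 0.7175 -0.8642  0.036 ] [ 0.7197 -0.856   0.042 ]
scene [ 61.6 101.2] 196.5 [ 0.7288 -1.0489  0.036 ] [ 0.7308 -1.0396  0.042 ]
scene [300.2 236.4] 173.5 [ 0.5806 -0.0899  0.036 ] [ 0.5836 -0.0865  0.042 ]
scene [243.5 194.3] 149.5 [ 0.5861 -0.3048  0.036 ] [ 0.5891 -0.3001  0.042 ]
scene [456.6 282.1] 124.5 [0.4206 0.2755 0.036 ] [0.4246 0.2766 0.042 ]
at [ 0.5761 -0.0877  0.1841] yaw 1.327 q6 -1.57 F [ 0.3  0.  -0.1] w 0.796 t 16.4833
offset [-0.0594, -0.2123, 0.0541] spin 1.227
offset [0.0, 0.0, 0.121] spin 0.0
```

send_rows([
  [-0.01, -0.034, 0],
  [-0.02, -0.07, 0],
  [-0.03, -0.107, 0],
  [-0.04, -0.143, 0.01],
  [-0.05, -0.18, 0.03],
  [-0.0594, -0.2123, 0.054],
  [-0.0594, -0.2123, 0.054],
  [-0.0594, -0.2123, 0.054],
], gripper=[-0.6, -0.6, -0.6, -0.6, -0.6, -0.6, -0.6, -0.6], spin=[0, 0, 0, 0, 0, 0, 0, 0])

```text
clock: 17.15
position: [0.5805, -0.3088, 0.1268]
eef_rot: [[-0.97, 0.244, -0.007], [0.244, 0.97, 0.005], [0.008, 0.003, -1.0]]
contact_force: [-0.3, -0.3, 0.4]
width: 0.798
```

send_rows([
  [0, 0, 0],
  [0, 0, 0],
  [0, 0, 0],
], gripper=[-0.6, -0.6, -0.6], spin=[0, 0, 0])

```text
clock: 17.4
position: [0.5845, -0.3072, 0.1334]
eef_rot: [[-0.971, 0.24, 0.001], [0.24, 0.971, -0.001], [-0.001, -0.0, -1.0]]
contact_force: [0.2, -0.4, 0.1]
width: 0.801
```

```bash
python3 - <<'E'
from h import *
plan((.5825,-.308,.009,1.327))
I=capture("scene")
print([(np.round(r[0],1),r[1],plane("scene",r[0],.034).round(3)) for r in blobs(I,"orange",50)])
a=I[130:250,190:350];cv2.imwrite("pics/c4.png",cv2.resize(a[:,:,::-1],None,fx=4,fy=4))
E
```

```text
at [ 0.5845 -0.3072  0.1334] yaw 1.329 q6 -1.89 F [ 0.2 -0.4  0.1] w 0.801 t 17.4
offset [0.0018, -0.0012, 0.1244] spin 0.002
[(array([300.2, 235.9]), 149.5, array([ 0.578, -0.092,  0.034])), (array([60.5, 98.1]), 87.5, array([ 0.722, -1.07 ,  0.034])), (array([ 92.2, 124.3]), 65.5, array([ 0.719, -0.875,  0.034]))]
```

View pics/c4.png

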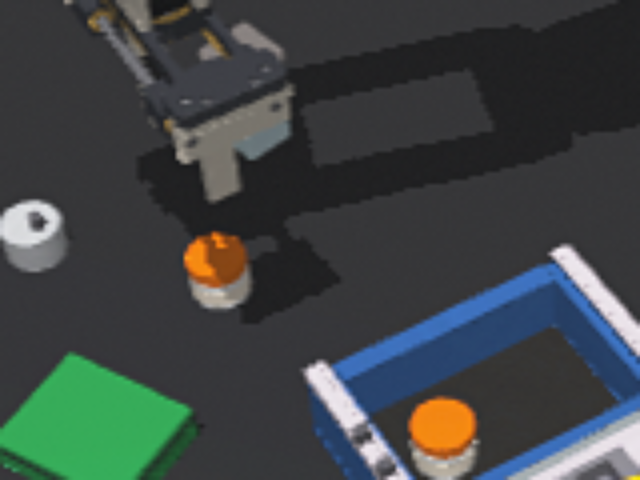

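The pot is still standing below the gripper at crop (218,270). Pot A is upright in the bay at crop (443,440), and the jar and counter are clear. I grip this pot.

send_rows([
  [0.002, -0.001, 0.02],
  [0.002, -0.001, 0.04],
  [0.002, -0.001, 0.065],
  [0.002, -0.001, 0.09],
  [0.002, -0.001, 0.11],
  [0.002, -0.001, 0.12],
  [0.002, -0.001, 0.124],
  [0.002, -0.001, 0.124],
], gripper=[-0.6, -0.6, -0.6, -0.6, -0.6, -0.6, -0.6, -0.6], spin=[0, 0, 0, 0, 0, 0, 0, 0])

```text
clock: 18.12
position: [0.5815, -0.3082, 0.0082]
eef_rot: [[-0.971, 0.241, -0.0], [0.241, 0.971, 0.0], [0.001, 0.0, -1.0]]
contact_force: [0.4, 0.7, 0.6]
width: 0.802
```

send_rows([
  [0, 0, 0],
  [0, 0, 0],
  [0, 0, 0],
  [0, 0, 0],
  [0, 0, 0],
  [0, 0, 0],
  [0, 0, 0],
  [0, 0, 0],
], gripper=[1, 1, 1, 1, 1, 1, 1, 1], spin=[0, 0, 0, 0, 0, 0, 0, 0])

```text
clock: 18.78
position: [0.5818, -0.3091, 0.0089]
eef_rot: [[-0.97, 0.241, 0.001], [0.241, 0.97, -0.0], [-0.001, -0.0, -1.0]]
contact_force: [-0.8, 0.5, 4.4]
width: 0.442
```

send_rows([
  [0, 0, -0.02],
  [0, 0, -0.05],
  [0, 0, -0.08],
  [0, 0, -0.12],
  [0, 0, -0.14],
  [0, 0, -0.15],
  [0, 0, -0.15],
  [0, 0, -0.15],
], gripper=[1, 1, 1, 1, 1, 1, 1, 1], spin=[0, 0, 0, 0, 0, 0, 0, 0])

```text
clock: 19.45
position: [0.5812, -0.3086, 0.1571]
eef_rot: [[-0.97, 0.241, -0.001], [0.241, 0.97, 0.001], [0.001, 0.0, -1.0]]
contact_force: [0.3, 0.5, -0.5]
width: 0.443
```

```bash
python3 - <<'E'
from h import *
b=H-.012*cy; a=b-.036*cx
plan((*a,.158,1.327),(*a,.017,1.327))
E
```

```text
at [ 0.5812 -0.3086  0.1571] yaw 1.327 q6 -1.89 F [ 0.3  0.5 -0.5] w 0.443 t 19.45
offset [0.1297, 0.2147, -0.0009] spin -0.0
offset [0.0, 0.0, 0.141] spin 0.0
```

send_rows([
  [0.016, 0.027, 0],
  [0.034, 0.056, 0],
  [0.053, 0.088, 0],
  [0.073, 0.12, 0],
  [0.093, 0.153, 0],
  [0.11, 0.182, 0],
  [0.123, 0.203, 0],
  [0.1297, 0.2147, 0],
], gripper=[1, 1, 1, 1, 1, 1, 1, 1], spin=[0, 0, 0, 0, 0, 0, 0, 0])

```text
clock: 20.12
position: [0.5047, -0.0662, 0.155]
eef_rot: [[-0.971, 0.24, -0.005], [0.24, 0.971, 0.002], [0.006, 0.001, -1.0]]
contact_force: [0.2, -0.2, -0.0]
width: 0.446
```

send_rows([
  [0, 0, 0],
  [0, 0, 0],
  [0, 0, 0],
  [0, 0, 0],
], gripper=[1, 1, 1, 1], spin=[0, 0, 0, 0])

```text
clock: 20.45
position: [0.5076, -0.0704, 0.1578]
eef_rot: [[-0.97, 0.243, -0.001], [0.243, 0.97, -0.0], [0.001, -0.0, -1.0]]
contact_force: [0.2, -0.7, -0.5]
width: 0.449
```

```bash
python3 - <<'E'
from h import *
b=H-.012*cy; a=b-.036*cx
plan((*a,.017,1.327))
HS["orange"]=((6,150,90),(19,255,255))
for n in("scene",):
    I=capture(n)
    for r in blobs(I,"orange",30): print(n,np.round(r[0],1),r[1],plane(n,r[0],.042).round(3))
E
```

```text
at [ 0.5076 -0.0704  0.1578] yaw 1.326 q6 -1.56 F [ 0.2 -0.7 -0.5] w 0.449 t 20.45
offset [0.0008, 0.0013, 0.1408] spin -0.001
scene [ 94.1 125.1] 408.0 [ 0.72  -0.856  0.042]
scene [ 61.6 101.2] 196.5 [ 0.731 -1.04   0.042]
scene [300.3 236.2] 178.0 [ 0.583 -0.087  0.042]
scene [456.6 282.1] 124.5 [0.425 0.277 0.042]
scene [321.5 189. ] 77.5 [ 0.429 -0.159  0.042]
```

send_rows([
  [0.001, 0.001, 0.02],
  [0.001, 0.001, 0.04],
  [0.001, 0.001, 0.065],
  [0.001, 0.001, 0.09],
  [0.001, 0.001, 0.11],
  [0.001, 0.001, 0.125],
  [0.001, 0.001, 0.135],
  [0.001, 0.001, 0.137],
], gripper=[1, 1, 1, 1, 1, 1, 1, 1], spin=[0, 0, 0, 0, 0, 0, 0, 0])

```text
clock: 21.17
position: [0.5053, -0.0683, 0.0191]
eef_rot: [[-0.97, 0.242, -0.003], [0.242, 0.97, 0.001], [0.003, -0.0, -1.0]]
contact_force: [-1.0, 0.4, -0.9]
width: 0.446
```

send_rows([
  [0, 0, 0.001],
  [0, 0, 0.002],
  [0, 0, 0.002],
  [0, 0, 0.002],
], gripper=[1, 1, 1, 1], spin=[0, 0, 0, 0])

```text
clock: 21.5
position: [0.5077, -0.0682, 0.0205]
eef_rot: [[-0.97, 0.241, 0.002], [0.241, 0.97, -0.0], [-0.002, 0.0, -1.0]]
contact_force: [0.0, 0.3, -0.8]
width: 0.444
```

send_rows([
  [0, 0, 0.001],
  [0, 0, 0.003],
  [0, 0, 0.003],
  [0, 0, 0.003],
], gripper=[1, 1, 1, 1], spin=[0, 0, 0, 0])

```text
clock: 21.83
position: [0.5075, -0.0681, 0.0169]
eef_rot: [[-0.97, 0.241, 0.002], [0.241, 0.97, -0.0], [-0.002, 0.0, -1.0]]
contact_force: [1.3, 0.1, 1.9]
width: 0.445
```

send_rows([
  [0, 0, 0],
  [0, 0, 0],
  [0, 0, 0],
  [0, 0, 0],
  [0, 0, 0],
], gripper=[-0.15, -0.15, -0.15, -0.15, -0.15], spin=[0, 0, 0, 0, 0])

```text
clock: 22.25
position: [0.5065, -0.0679, 0.0161]
eef_rot: [[-0.97, 0.241, -0.001], [0.241, 0.97, 0.0], [0.001, 0.0, -1.0]]
contact_force: [0.1, 0.5, -0.4]
width: 0.573
```

send_rows([
  [0, 0, -0.02],
  [0, 0, -0.05],
  [0, 0, -0.09],
  [0, 0, -0.13],
  [0, 0, -0.18],
  [0, 0, -0.2],
  [0, 0, -0.2],
  [0, 0, -0.2],
], gripper=[-0.15, -0.15, -0.15, -0.15, 0.1, 0.1, 0.1, 0.1], spin=[0, 0, 0, 0, 0, 0, 0, 0])

```text
clock: 22.92
position: [0.5082, -0.0683, 0.2187]
eef_rot: [[-0.97, 0.241, 0.005], [0.241, 0.97, -0.001], [-0.005, 0.0, -1.0]]
contact_force: [-0.0, -0.3, -1.5]
width: 0.456
```

```bash
python3 - <<'E'
from h import *
HS["orange"]=((6,150,90),(19,255,255));b=H-.012*cy
for n in("top","scene"):
    I=capture(n)
    for r in blobs(I,"orange",40):
        q=plane(n,r[0],.043)[:2];d=q-b;print(n,np.round(r[0],1),r[1],q.round(3),"bay",np.round([d@cx,d@cy],3))
    for r in blobs(I,"yellow",40): print(n,"yellow",np.round(r[0],1),plane(n,r[0],.125).round(3),r[2])
cv2.imwrite("pics/c5.png",cv2.resize(I[160:310,240:440,::-1],None,fx=3,fy=3))
G=np.array([.580,.0695]); plan((*G,.2,1.085),(*G,.102,1.085))
E
```

```text
top [349.1 282.8] 264.0 [ 0.506 -0.067] bay [-0.038  0.002]
top [183.4 324.8] 107.5 [0.423 0.276] bay [-0.201  0.314]
top yellow [282.9 239.7] [0.581 0.066 0.125] ((281.02520751953125, 241.23292541503906), (8.443387985229492, 40.038002014160156), 29.357755661010742)
scene [ 94.1 125.1] 409.0 [ 0.72  -0.855] bay [ 0.36  -0.711]
scene [ 61.6 101.2] 196.5 [ 0.731 -1.038] bay [ 0.416 -0.886]
scene [300.3 236.2] 178.0 [ 0.584 -0.086] bay [0.042 0.002]
scene [325.6 224.4] 164.0 [ 0.512 -0.066] bay [-0.032  0.004]
scene [456.6 282.1] 124.5 [0.425 0.277] bay [-0.199  0.316]
scene yellow [348.1 252.6] [0.583 0.071 0.125] ((348.32305908203125, 252.68460083007812), (7.805815696716309, 34.6437873840332), 74.74488067626953)
at [ 0.5061 -0.0678  0.215 ] yaw 1.327 q6 -1.56 F [-0.2 -0.3 -0.6] w 0.449 t 23.0167
offset [-0.0386, 0.1511, 0.015] spin 0.242
offset [0.0, 0.0, 0.098] spin 0.0
```

View pics/c5.png

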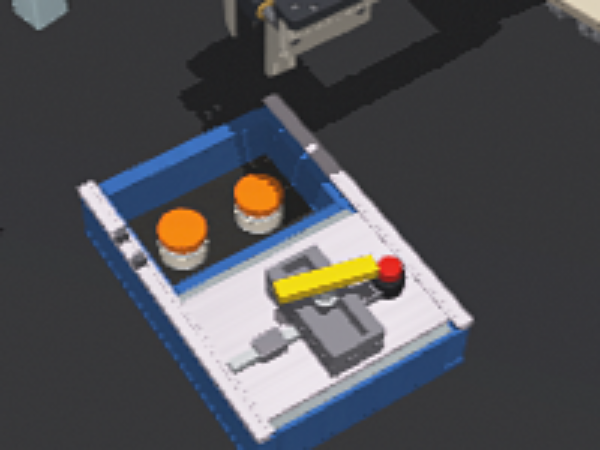

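Both pots stand upright in the bay at crop (182,235) and (258,200). The bar is turned and popped at crop (325,280). Next I grip it again.

send_rows([
  [-0.006, 0.025, 0.005],
  [-0.015, 0.06, 0.015],
  [-0.025, 0.095, 0.015],
  [-0.033, 0.13, 0.015],
  [-0.0386, 0.151, 0.015],
  [-0.0386, 0.151, 0.015],
  [-0.0386, 0.151, 0.015],
  [-0.0386, 0.151, 0.015],
], gripper=[0.1, 0.1, 0.1, 0.1, 0.1, 0.1, 0.1, 0.1], spin=[0.08, 0.16, 0.242, 0.242, 0.242, 0.242, 0.242, 0.242])

```text
clock: 23.68
position: [0.5794, 0.0687, 0.1994]
eef_rot: [[-0.884, 0.467, -0.003], [0.467, 0.884, -0.001], [0.003, -0.002, -1.0]]
contact_force: [0.4, 0.3, -0.1]
width: 0.45
```

send_rows([
  [0, 0, 0],
  [0, 0, 0],
  [0, 0, 0],
], gripper=[0.1, 0.1, 0.1], spin=[0, 0, 0])

```text
clock: 23.93
position: [0.5804, 0.0682, 0.2013]
eef_rot: [[-0.884, 0.468, -0.0], [0.468, 0.884, -0.0], [-0.0, -0.0, -1.0]]
contact_force: [-0.1, -0.6, -0.5]
width: 0.45
```

```bash
python3 - <<'E'
from h import *
plan((.579,.0695,.102,1.085))
E
```

```text
at [0.5804 0.0682 0.2013] yaw 1.084 q6 -1.05 F [-0.1 -0.6 -0.5] w 0.45 t 23.9333
offset [0.0018, 0.0005, 0.0993] spin -0.001
```

send_rows([
  [0.002, 0.0005, 0.02],
  [0.002, 0.0005, 0.04],
  [0.002, 0.0005, 0.06],
  [0.002, 0.0005, 0.08],
  [0.002, 0.0005, 0.092],
  [0.002, 0.0005, 0.098],
  [0.002, 0.0005, 0.098],
  [0.002, 0.0005, 0.098],
], gripper=[0.1, 0.1, 0.1, 0.1, 0.1, 0.1, 0.1, 0.1], spin=[0, 0, 0, 0, 0, 0, 0, 0])

```text
clock: 24.6
position: [0.5795, 0.0705, 0.104]
eef_rot: [[-0.884, 0.467, 0.001], [0.467, 0.884, 0.0], [-0.001, 0.0, -1.0]]
contact_force: [0.6, 0.1, -0.6]
width: 0.45
```

send_rows([
  [0, 0, 0],
  [0, 0, 0],
  [0, 0, 0],
  [0, 0, 0],
  [0, 0, 0],
  [0, 0, 0],
  [0, 0, 0],
], gripper=[1, 1, 1, 1, 1, 1, 1], spin=[0, 0, 0, 0, 0, 0, 0])

```text
clock: 25.18
position: [0.5791, 0.0696, 0.1038]
eef_rot: [[-0.884, 0.467, -0.0], [0.467, 0.884, -0.002], [-0.001, -0.001, -1.0]]
contact_force: [-1.7, -4.9, 2.6]
width: 0.164
```

send_rows([
  [-0.0015, -0.006, 0],
  [-0.004, -0.0165, 0],
  [-0.0066, -0.0273, 0],
  [-0.0099, -0.041, 0],
  [-0.0132, -0.0546, 0],
  [-0.0166, -0.0682, 0],
  [-0.0199, -0.0818, 0],
  [-0.0232, -0.0955, 0],
], gripper=[1, 1, 1, 1, 1, 1, 1, 1], spin=[0, 0, 0, 0, 0, 0, 0, 0])

```text
clock: 25.85
position: [0.5549, -0.0264, 0.1036]
eef_rot: [[-0.884, 0.467, 0.001], [0.467, 0.884, -0.0], [-0.001, 0.0, -1.0]]
contact_force: [1.6, 3.3, 2.6]
width: 0.171
```

send_rows([
  [-0.002, -0.0083, 0],
  [-0.0041, -0.017, 0],
  [-0.0061, -0.025, 0],
  [-0.008, -0.033, 0],
  [-0.0097, -0.04, 0],
  [-0.0099, -0.041, 0],
  [-0.0099, -0.041, 0],
  [-0.0099, -0.041, 0],
], gripper=[1, 1, 1, 1, 1, 1, 1, 1], spin=[0, 0, 0, 0, 0, 0, 0, 0])

```text
clock: 26.52
position: [0.5447, -0.0661, 0.1034]
eef_rot: [[-0.884, 0.467, 0.0], [0.467, 0.884, -0.001], [-0.001, -0.001, -1.0]]
contact_force: [2.2, -2.3, 3.4]
width: 0.162
```

```bash
python3 - <<'E'
from h import *
p=sense()["position"][:2]-H;print(p@cx,p@cy,sense()["moment"].round(2));plan((*H,.102,1.085))
E
```

```text
-0.00023289431046251294 -0.00020422178917211064 [-0.27 -0.65  0.02]
at [ 0.5447 -0.0661  0.1034] yaw 1.085 q6 -1.3 F [ 2.2 -2.3  3.4] w 0.162 t 26.5167
offset [-0.0002, 0.0003, 0.0014] spin -0.0
```

Closed (0.2 mm). Now I turn the handle back by +1.34 rad or so.

send_rows([
  [0, 0, 0],
  [0, 0, 0],
  [0, 0, 0],
  [0, 0, 0],
  [0, 0, 0],
  [0, 0, 0],
  [0, 0, 0],
  [0, 0, 0],
], gripper=[1, 1, 1, 1, 1, 1, 1, 1], spin=[0.08, 0.16, 0.25, 0.34, 0.43, 0.52, 0.61, 0.68])

```text
clock: 27.18
position: [0.545, -0.0658, 0.1035]
eef_rot: [[-0.39, 0.921, 0.001], [0.921, 0.39, -0.001], [-0.001, 0.0, -1.0]]
contact_force: [3.0, -2.5, 4.0]
width: 0.171
```

send_rows([
  [0, 0, 0],
  [0, 0, 0],
  [0, 0, 0],
  [0, 0, 0],
  [0, 0, 0],
  [0, 0, 0],
  [0, 0, 0],
  [0, 0, 0],
], gripper=[1, 1, 1, 1, 1, 1, 1, 1], spin=[0.08, 0.16, 0.25, 0.34, 0.43, 0.52, 0.61, 0.66])

```text
clock: 27.85
position: [0.5452, -0.0659, 0.1036]
eef_rot: [[0.257, 0.967, 0.001], [0.967, -0.257, -0.001], [-0.001, 0.001, -1.0]]
contact_force: [3.4, -2.8, 2.6]
width: 0.169
```

```bash
python3 - <<'E'
from h import *
print(sense()["moment"].round(2));plan((*H,.102,CY))
E
```

```text
[-0.62 -0.81  0.15]
at [ 0.5452 -0.0659  0.1036] yaw -0.259 q6 0.05 F [ 3.4 -2.8  2.6] w 0.169 t 27.85
offset [-0.0002, -0.0001, 0.0016] spin -0.015
```

send_rows([
  [0, 0, 0],
  [0, 0, 0],
  [0, 0, 0],
  [0, 0, 0],
  [0, 0, 0],
], gripper=[0.1, 0.1, 0.1, 0.1, 0.1], spin=[0, 0, 0, 0, 0])

```text
clock: 28.27
position: [0.5441, -0.0653, 0.1028]
eef_rot: [[0.251, 0.968, -0.001], [0.968, -0.251, 0.0], [-0.0, -0.001, -1.0]]
contact_force: [0.3, -0.1, -0.3]
width: 0.437
```

send_rows([
  [0, 0, -0.02],
  [0, 0, -0.045],
  [0, 0, -0.055],
  [0, 0, -0.055],
  [0, 0, -0.055],
  [0, 0, -0.055],
  [0, 0, -0.055],
  [0, 0, -0.055],
], gripper=[0.1, 0.1, 0.1, 1, 1, 1, 1, 1], spin=[0, 0, 0, 0, 0, 0, 0, 0])

```text
clock: 28.93
position: [0.5438, -0.0653, 0.1568]
eef_rot: [[0.252, 0.968, -0.002], [0.968, -0.252, 0.001], [-0.0, -0.002, -1.0]]
contact_force: [-1.0, 0.4, -0.7]
width: 0.14
```

send_rows([
  [0, 0, 0],
  [0, 0, 0],
  [0, 0, 0],
], gripper=[1, 1, 1], spin=[0, 0, 0])

```text
clock: 29.18
position: [0.5445, -0.0655, 0.158]
eef_rot: [[0.252, 0.968, -0.001], [0.968, -0.252, 0.0], [0.0, -0.001, -1.0]]
contact_force: [0.4, 0.4, 0.5]
width: 0.0
```

```bash
python3 - <<'E'
from h import *
plan((*H,.135,CY),(*H,.0955,CY))
I=capture("scene")
for r in blobs(I,"yellow",30): print(np.round(r[0],1),r[1],r[2])
cv2.imwrite("pics/c6.png",cv2.resize(I[150:270,240:400,::-1],None,fx=4,fy=4))
E
```

```text
at [ 0.5445 -0.0655  0.158 ] yaw -0.255 q6 0.04 F [0.4 0.4 0.5] w 0.0 t 29.1833
offset [-0.0004, 0.0006, 0.023] spin -0.011
offset [0.0, 0.0, 0.0395] spin 0.0
[316.8 213.9] 150.0 ((316.0164794921875, 212.6628875732422), (29.197124481201172, 7.265224933624268), 50.52754211425781)
```

View pics/c6.png

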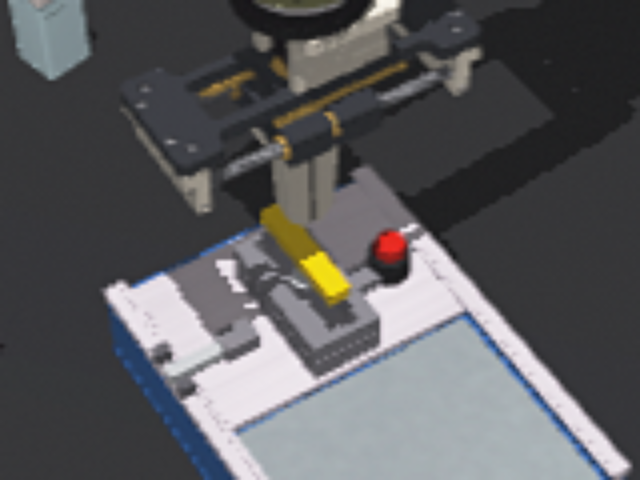

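The cover is shut and the bar lies along the case with the bolt back between the posts (crop 175,365). The shut fingers are over the bar. I push it in.

send_rows([
  [0, 0, 0.015],
  [0, 0, 0.028],
  [0, 0, 0.036],
  [0, 0, 0.043],
  [0, 0, 0.05],
  [0, 0, 0.056],
  [0, 0, 0.06],
  [0, 0, 0.061],
], gripper=[1, 1, 1, 1, 1, 1, 1, 1], spin=[0, 0, 0, 0, 0, 0, 0, 0])

```text
clock: 29.9
position: [0.545, -0.0656, 0.0974]
eef_rot: [[0.252, 0.968, 0.001], [0.968, -0.252, -0.0], [0.0, 0.001, -1.0]]
contact_force: [-1.0, 0.2, 6.5]
width: 0.007
```

send_rows([
  [0, 0, 0.001],
  [0, 0, 0.002],
  [0, 0, 0.002],
  [0, 0, 0.002],
], gripper=[1, 1, 1, 1], spin=[0, 0, 0, 0])

```text
clock: 30.23
position: [0.545, -0.0656, 0.096]
eef_rot: [[0.252, 0.968, 0.001], [0.968, -0.252, -0.0], [0.0, 0.001, -1.0]]
contact_force: [-1.9, 0.7, 8.2]
width: 0.005
```

send_rows([
  [0, 0, 0.001],
  [0, 0, 0.002],
  [0, 0, 0.002],
  [0, 0, 0.002],
], gripper=[1, 1, 1, 1], spin=[0, 0, 0, 0])

```text
clock: 30.57
position: [0.5453, -0.0656, 0.0955]
eef_rot: [[0.252, 0.968, 0.001], [0.968, -0.252, -0.0], [-0.0, 0.001, -1.0]]
contact_force: [-6.4, 0.2, 17.7]
width: 0.001
```

send_rows([
  [0, 0, -0.01],
  [0, 0, -0.03],
  [0, 0, -0.06],
  [0, 0, -0.1],
  [0, 0, -0.14],
  [0, 0, -0.14],
  [0, 0, -0.14],
  [0, 0, -0.14],
], gripper=[1, 1, 1, 1, 1, 1, 1, 1], spin=[0, 0, 0, 0, 0, 0, 0, 0])

```text
clock: 31.23
position: [0.5444, -0.0655, 0.2327]
eef_rot: [[0.252, 0.968, -0.001], [0.968, -0.252, 0.0], [0.0, -0.001, -1.0]]
contact_force: [-0.0, -1.0, -0.1]
width: 0.001
```

```bash
python3 - <<'E'
from h import *
plan()
I=capture("scene");J=cv2.imread("pics/scene0.png")[:,:,::-1].copy()
for im in(I,J):
    for r in blobs(im,"yellow",30): print("yellow",np.round(r[0],1),r[1],np.round(r[2][1],1),r[2][2])
cv2.imwrite("pics/c7.png",I[:,:,::-1])
E
```

```text
at [ 0.5444 -0.0655  0.2327] yaw -0.255 q6 0.04 F [-0.  -1.  -0.1] w 0.001 t 31.2333
yellow [316.5 220.5] 162.0 [28.3  7. ] 50.710594177246094
yellow [316.1 220.1] 168.5 [28.9  7. ] 50.90614700317383
```

View pics/c7.png

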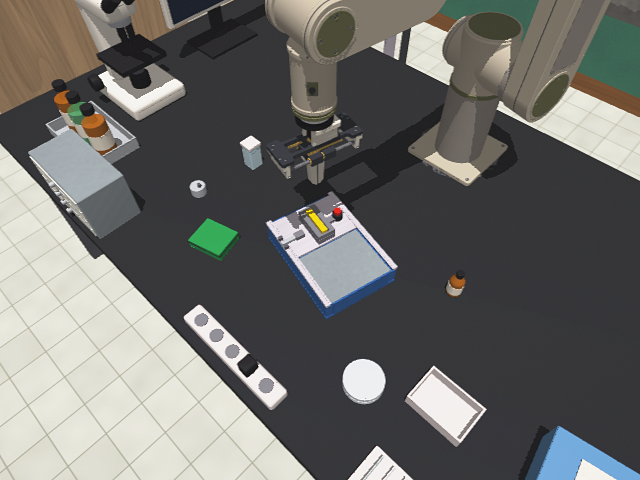

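The bar is back at its starting pixel (316.5,220.5, against 316.1,220.1 at the start). The cover is shut, no pots are left on the bench, and the bystanders have not moved. I hand in.

```bash
python3 -c "
from bench import *
print(hand_in())"
```

```text
the job is handed in; nothing more can be done
None
```

The job is done and handed in at about 31 s on the robot's clock; no verdict was reported. I pressed the button, turned the popped handle and slid the cover open. I stood the two pots that were on the bench in the compartment, shut the cover, turned the handle back and pushed it in.

**Last checks**
- **Pots:** before the cover was shut, both stood upright about 38 mm either side of the compartment's centre along x and within 4 mm along y. I could not see them afterwards.
- **Cover:** it was within about 1 mm of shut, judged from the tool position while it held the handle.
- **Handle:** the bar was within 0.6 pixel of its starting, latched image position, and it stayed in after I let go.
- **Bystanders and arm:** the bystanders looked unmoved in the last picture, and the arm was clear of everything.

**Disagreements:** the arm often settled 3–5 mm away from where it was sent, so I corrected by measurement before each grasp and placing. The highest force I read was about 19 N, when the button reached its bottom stop.

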